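Twist the stuck red knob off the hotplate for washing

ROBOT

A 6-joint arm with a two-finger parallel gripper is mounted at the origin on a cart in front of the work surface, level with it; the furniture and walls round the work are solid. World frame = base frame: x ahead of the robot, y to its left, z up, the work surface at z = 0. Lengths are in m, angles in rad, forces in N, time in s.
With the tool pointing down it reaches from about 0.25 to 0.775 m from the base axis. Payload 4 kg.
Tool frame: the origin (TCP) lies between the finger pads; the fingertips stand 14 mm ahead of it and the grasp point (between the pads) lies 5 mm behind it (tip_reach is the distance from the TCP to the fingertips, in m); z points along the fingers, y is the line along which they close (so a half turn about z gives the same grasp; the last joint's range is limited). The gripper opens to 94 mm and grips with 3 to 60 N. Pads are 16 mm wide; open, the fingers measure 119 mm over their backs; the gripper's body (75 mm by 177 mm) begins 78 mm behind the grasp point.
Start: joints at [-0.103, 0.087, 1.371, -0, 1.684, -0.103], TCP at [0.55, -0, 0.22] pointing down, gripper open.
Joint ranges: [-3.1, 3.1], [-0.76, 2.03], [0.27, 2.55], [-1.08, 4.22], [0.17, 2.65], [-2.57, 2.57]. Speed limits (rad/s): [2.79, 2.79, 3.14, 3.14, 3.14, 3.14].

INTERFACE

Orientations are given as [roll, pitch, yaw] about the fixed x, y, z axes, in that order (R = Rz(yaw) Ry(pitch) Rx(roll)).
In Python, from bench import * gives the robot as it stands. The module is installed in compiled form; this text tells all that it offers.
- The arm moves only by the tool servo_tool, never from a script. Its argument "targets" is a list of rows, each a list of 4 numbers: the shift along the tool's x, y, z in cm, then the turn about the tool's z in degrees. A call has 1 to 8 rows; each row is the pose to reach, as a shift and turn from the pose commanded when the call began, along the tool's axes at that moment; what a row does not reach only later rows make up. A row lasts 1/8 s, in which the tool goes at most 62.5 mm and 10.7 degrees, less where a joint would pass 70% of its speed; a pose out of reach is approached as far as the arm can. A call with a gripper value outside its range is refused whole. "claw" is the closure in counts, from 0 (fully open) to 255 (shut), set as the call begins (left out, the last holds). The fingers move at their own pace and stop on an object; the grip force is fixed at half the most. Time passes only in rows, so rows that repeat a pose let the fingers close. It gives the time, the measured TCP pose, the force, the opening and the grip force at its end, in the units of the state.
- get_obs(): the state, without advancing time (a new reading comes with each control period).
- snapshot(name): name is "scene" or "side" or "wrist"; returns the picture (420x560x3 uint8, blue, green, red); there is no depth.
- camera_model(name): a dict with "camera_matrix" (3x3 intrinsics, pixels), "k1" (the pictures are not rectified: a ray, as slopes to the right and down, at radius r is drawn at 1 + k1 r^2 times it, then the intrinsics apply), "camera_from_world" (4x4, takes a point from world to camera coordinates). Camera axes: x right, y up, looking along -z (the intrinsics and any distortion apply to the point x, -y, -z); pixel columns grow to the right and rows downward; lengths in m; the calibration is good to about 2 mm. A picture is of the moment at which its call begins: read the wrist's pose just before it. camera_model takes no time and is no camera call; for the wrist camera it gives the pose at the moment of the call.
- close_job(): hands the job in; it is judged then, once.
The state is a dict: "time": time; "joint_positions": joint angles; "qvel": joint speeds; "joint_torque": joint torques, N m; "tool_pos": TCP position; "ee_rot": TCP orientation; "wrist_force": force on the tool from outside, world axes, zero at the start; "wrist_torque": the same for the moment, N m; "width": finger opening in m; "finger_force": force on a finger pad.
Only numpy, scipy, OpenCV 4.12 (cv2) and the standard library are available. Lean on these libraries where they do the work, as an engineer would, in place of code of your own. Each camera call takes 0.05 s, during which the arm holds its last target. There are 200 camera calls.

TASK

The red knob is stuck by friction on its spindle on the hotplate. Take it by its bar, twist it back and forth (a good 25 degrees out and back again while it is still on the spindle) as you ease it upward until it comes off, then lay it in the blue washing-up tray without dropping it from a height and let go. Leave the grey knob where it is.

Things in the scene. Friction and masses are not known exactly. Their poses are not given: they have to be found in the camera images.
- hotplate: White portable hotplate, 150 (x) x 230 (y) x 60 mm high, fixed. Origin: centre of underside; x points from its front (robot side) to its back. Dark iron plate, 124 mm across, 11 mm above the deck, 45 mm left of centre. Two round steel spindles 12 mm thick stand 19 mm up from the deck, inside the knobs, at x = -36 and +36 mm, y = -72 mm (right). The red knob may be on either.
- knob_red_grip (a point): Centre of the red bar of the knob to take off, 36 mm above its underside. Black round skirt 48 mm across, 20 mm high, on the deck; bar on it 42 (x) x 16 (y) x 32 mm high; 60 g. At the start its x lies along the hotplate's x. A straight pull meets about 20 N, less while turning; turns both ways without stop, about 0.15 N m, and stays where left. Off the spindle after 16 mm of lift.
- knob_grey_grip (a point): The other knob, the same shape with a grey bar, on the other spindle: leave it. This point is the centre of its bar, 36 mm above its underside.
- tray: Blue open plastic washing-up tray, 150 (x) x 170 (y) x 45 mm high, walls 5 mm, loose, 0.6 kg, empty, to the right of the hotplate. Origin: centre of its underside; inner floor 5 mm above it.

How it is judged:
By the outcome, as a careful person would: the job done as asked, in the order asked, and still so for the second after the job is handed in, with the robot touching nothing.
It also fails if it takes over 48 s, if anything falls off the work surface, if the arm or the gripper's body presses on something with over 40 N, if the wrist force passes 120 N, or if a joint passes its speed limit or range.

## Working session

There is one attempt and no reset: what is moved stays moved. The work goes in short steps, Python scripts to look and compute and a tool call to move; the robot and the scene stay as the last step left them, time stands still between calls to the robot, and variables do not carry over. Pictures are saved under pics/ and viewed, at most 10 in all, crops included, and the job is handed in when it is done.

Besides the shell and the picture viewer there is one more tool, called after "Emit:" by a JSON object that holds its "api" and its "payload", one argument or row to a line. servo_tool: Moves the arm, as the interface text tells. Its arguments: {"type":"object","properties":{"targets":{"type":"array"},"claw":{"type":"number"}},"required":["targets"]}

```bash
mkdir -p pics
cat > h.py <<'E'
from bench import *
import numpy as np, cv2
def ray(m,uv):
    K=np.array(m["camera_matrix"]);k=m["k1"]
    d=np.array([(uv[0]-K[0,2])/K[0,0],(uv[1]-K[1,2])/K[1,1]]);s=d.copy()
    for _ in range(20): s=d/(1+k*(s@s))
    T=np.array(m["camera_from_world"]);R=T[:3,:3]
    return -R.T@T[:3,3], R.T@np.array([s[0],-s[1],-1])
def onz(m,uv,z):
    o,d=ray(m,uv); return o+d*(z-o[2])/d[2]
def blobs(img,name,amin=60):
    h=cv2.cvtColor(img,cv2.COLOR_BGR2HSV);H,S,V=h[...,0],h[...,1],h[...,2]
    mk={'red':((H<8)|(H>172))&(S>130)&(V>60),'blue':(H>95)&(H<130)&(S>110)&(V>50)}[name].astype(np.uint8)
    n,l,st,c=cv2.connectedComponentsWithStats(mk)
    return [(st[i].tolist(),c[i].round(1).tolist(),cv2.minAreaRect(np.argwhere(l==i)[:,::-1].astype(np.float32))) for i in range(1,n) if st[i][4]>amin]
E
python3 - <<'E'
from h import *
ims=[]
for n in("scene","side","wrist"):
    i=snapshot(n);cv2.imwrite(f"pics/{n}0.png",i)
    m=camera_model(n);print(n,onz(m,(280,210),0).round(3),ray(m,(280,210))[0].round(3))
    for c in('red','blue'):
        for b in blobs(i,c):print(c,b)
o=get_obs();print(o)
cv2.imwrite("pics/both.png",cv2.resize(np.hstack([cv2.imread("pics/scene0.png"),cv2.imread("pics/side0.png")]),(800,300)))
E
```

```text
scene [ 0.564 -0.238  0.   ] [0.164 0.369 0.671]
red ([223, 224, 24, 26, 393], [234.4, 237.0], ((234.6230926513672, 236.7846221923828), (28.90009117126465, 16.868722915649414), 29.744882583618164))
blue ([283, 144, 96, 78, 4668], [330.3, 181.3], ((329.28253173828125, 179.52810668945312), (84.47206115722656, 67.66468048095703), 22.380136489868164))
side [ 0.507 -0.307  0.   ] [0.415 0.551 0.572]
red ([242, 231, 22, 19, 312], [252.3, 240.2], ((252.5, 240.00003051757812), (22.181255340576172, 16.74911117553711), 5.19442892074585))
blue ([249, 171, 60, 46, 2135], [281.4, 194.4], ((278.34527587890625, 193.61619567871094), (58.44271469116211, 44.46775436401367), 1.2453643083572388))
blue ([7, 344, 12, 12, 76], [12.7, 349.1], ((12.926827430725098, 348.8414611816406), (5.934603214263916, 13.899465560913086), 38.65980911254883))
blue ([0, 346, 44, 56, 720], [21.1, 367.2], ((16.122711181640625, 370.2588806152344), (17.782442092895508, 67.55360412597656), 41.00908660888672))
wrist [ 0.555 -0.022  0.   ] [0.549 0.077 0.384]
red ([235, 258, 49, 29, 1224], [260.0, 271.8], ((259.11798095703125, 271
[... 205 characters left out ...]
me': 0.15, 'joint_positions': array([-1.03072200e-01,  8.77674214e-02,  1.37187130e+00,  4.67141230e-05,
        1.68358932e+00, -1.03118071e-01]), 'qvel': array([ 0.00118787, -0.00217808, -0.0055406 ,  0.0009813 , -0.00114794,
        0.00051213]), 'joint_torque': array([ 1.24418581e-03, -3.40636396e+01, -3.02795255e+01,  7.18983379e-02,
        3.04441026e-02, -1.11468453e-04]), 'tool_pos': array([5.49616156e-01, 6.60840985e-05, 2.18600926e-01]), 'ee_rot': array([-3.13997073e+00, -2.14518677e-04,  1.57084724e+00]), 'wrist_force': array([-0.18241046,  0.19977672,  0.09852551]), 'wrist_torque': array([-0.03080861, -0.03603323, -0.04672147]), 'finger_force': 0.0, 'width': 0.09394352263495354}
```

View pics/scene0.png

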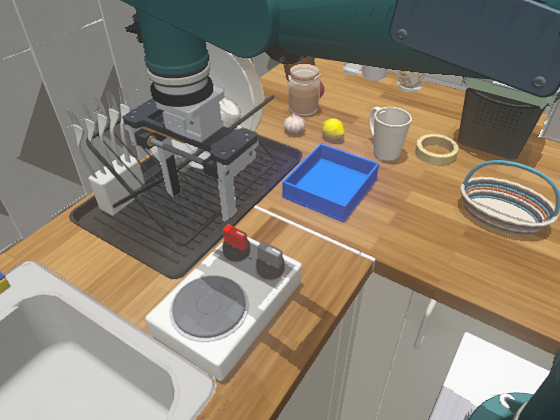

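View pics/wrist0.png

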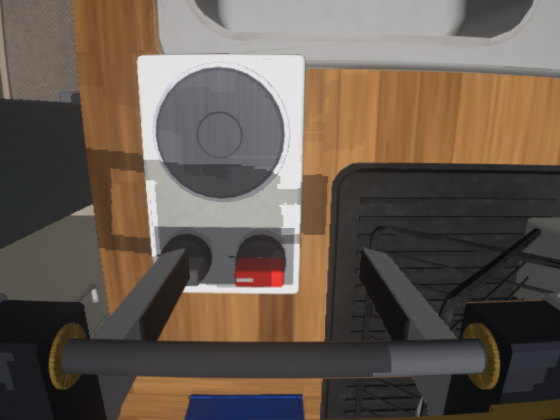

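The wrist view shows the white hotplate (corners near (140,57), (304,57), (299,290) and (155,290)). The red bar is on the far, +x spindle at about (260,272), with the grey one at (188,262). The scene view shows the blue tray, free, at about (330,181).

Run:
```python
from h import *
from scipy.optimize import least_squares
px={"scene":(234.4,237),"side":(252.3,240.2),"wrist":(260,271.8)}
M={n:camera_model(n) for n in px}
def tri(ns,p):
    A=0;b=0
    for n in ns:
        o,d=ray(M[n],p[n]);d/=np.linalg.norm(d);P=np.eye(3)-np.outer(d,d);A=A+P;b=b+P@o
    return np.linalg.solve(A,b)
print("red",tri(px,px).round(4)); print([onz(M[n],px[n],.1).round(4) for n in px])
i=cv2.imread("pics/wrist0.png")
for uv in((140,57),(304,57),(299,290),(155,290)):print(uv,onz(M["wrist"],uv,.06).round(4))
for uv in ((235,258),(283,258),(235,287),(283,287)):print(uv,onz(M["wrist"],uv,.112).round(4))
s=cv2.imread("pics/scene0.png")
h=cv2.cvtColor(s,cv2.COLOR_BGR2HSV);mk=((h[...,0]>95)&(h[...,0]<130)&(h[...,1]>110)&(h[...,2]>50)).astype(np.uint8);mk[:,:270]=0;mk[:,390:]=0
c=max(cv2.findContours(mk,0,2)[0],key=cv2.contourArea);q=cv2.approxPolyDP(cv2.convexHull(c),4,True)[:,0]
for uv in q:print("tray",uv,onz(M["scene"],uv,.045).round(3),onz(M["scene"],uv,0).round(3))
```

```text
red [ 0.5364 -0.0543  0.0932]
[array([ 0.5322, -0.049 ,  0.1   ]), array([ 0.5352, -0.0451,  0.1   ]), array([ 0.5359, -0.052 ,  0.1   ])]
(140, 57) [0.4314 0.1314 0.06  ]
(304, 57) [0.574  0.1296 0.06  ]
(299, 290) [ 0.5734 -0.0902  0.06  ]
(155, 290) [ 0.4261 -0.091   0.06  ]
(235, 258) [ 0.5159 -0.0341  0.112 ]
(283, 258) [ 0.5556 -0.0341  0.112 ]
(235, 287) [ 0.515  -0.0607  0.112 ]
(283, 287) [ 0.5558 -0.0606  0.112 ]
tray [320 144] [ 0.582 -0.438  0.045] [ 0.612 -0.496  0.   ]
tray [378 163] [ 0.438 -0.443  0.045] [ 0.458 -0.502  0.   ]
tray [375 179] [ 0.42  -0.388  0.045] [ 0.438 -0.442  0.   ]
tray [343 221] [ 0.418 -0.237  0.045] [ 0.436 -0.28   0.   ]
tray [283 197] [ 0.553 -0.233  0.045] [ 0.581 -0.276  0.   ]
tray [283 181] [ 0.581 -0.276  0.045] [ 0.611 -0.323  0.   ]
```

View pics/side0.png

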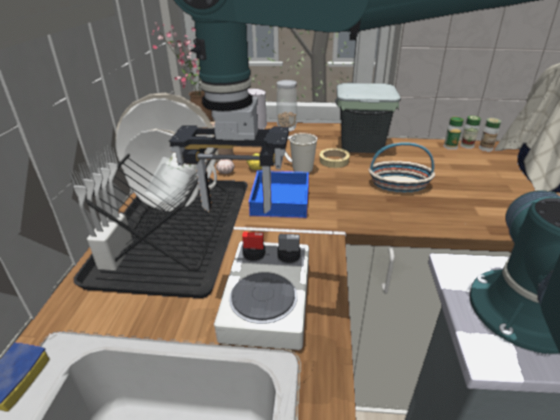

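Emit:
{"api": "servo_tool", "payload": {
  "targets": [
    [-1,-0.3,0,-10],
    [-2,-0.6,0,-20],
    [-3,-0.8,0,-30],
    [-4,-1,0,-40],
    [-5.2,-1.3,0,-50],
    [-5.2,-1.3,0,-60],
    [-5.2,-1.3,0,-70],
    [-5.2,-1.3,0,-80]
  ],
  "claw": 110
}}

```text
time: 1.15
tool_pos: [0.5368, -0.052, 0.219]
ee_rot: [3.142, -0.001, 2.973]
wrist_force: [-0.1, -0.5, 0.7]
width: 0.0533
finger_force: 0.0
```

Emit:
{"api": "servo_tool", "payload": {
  "targets": [
    [0,0,1,-10],
    [0,0,2,-10],
    [0,0,3,-10],
    [0,0,3,-10]
  ]
}}

```text
time: 1.65
tool_pos: [0.5363, -0.0519, 0.188]
ee_rot: [3.141, -0.003, 3.14]
wrist_force: [-0.3, -0.6, -0.2]
width: 0.0535
finger_force: 0.0
```

Run:
```python
from h import *
o=get_obs();print(o["time"],o["joint_positions"].round(3),o["tool_pos"].round(4),o["ee_rot"].round(4),o["width"])
m=camera_model("wrist");i=snapshot("wrist");cv2.imwrite("pics/wrist1.png",i)
for b in blobs(i,'red'):
    print(b)
    for p in cv2.boxPoints(b[2]):print(p.round(1),onz(m,p,.112).round(4),onz(m,p,.08).round(4))
print(ray(m,(280,210))[0])
```

```text
1.65 [-0.202  0.073  1.449  0.     1.623 -1.771] [ 0.5363 -0.0519  0.188 ] [ 3.1410e+00 -2.7000e-03  3.1402e+00] 0.05353991670290705
([261, 194, 23, 63, 1235], [271.6, 225.6], ((272.0, 225.0), (62.0, 22.0), 90.0))
[261. 194.] [ 0.5087 -0.0608  0.112 ] [ 0.5153 -0.062   0.08  ]
[283. 194.] [ 0.5087 -0.0455  0.112 ] [ 0.5154 -0.0446  0.08  ]
[283. 256.] [ 0.555  -0.0452  0.112 ] [ 0.5678 -0.0443  0.08  ]
[261. 256.] [ 0.555  -0.0614  0.112 ] [ 0.5678 -0.0626  0.08  ]
[ 0.45847191 -0.05201947  0.35371721]
```

View pics/wrist1.png

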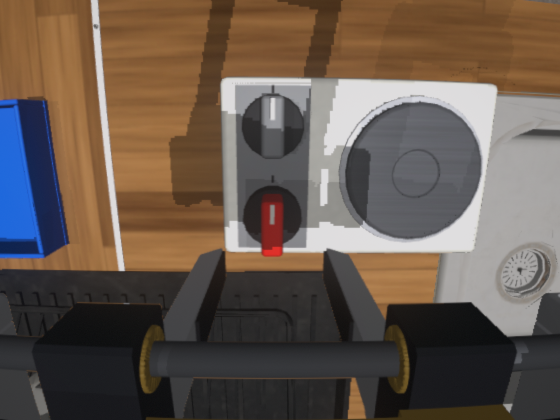

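Red bar: columns 261–283, rows 194–256 in the close wrist view. That puts its centre at about (0.535, -0.053), so I'll correct by about 1 mm and descend.

Emit:
{"api": "servo_tool", "payload": {
  "targets": [
    [0.1,-0.14,3,0],
    [0.1,-0.14,5.5,0],
    [0.1,-0.14,7.5,0],
    [0.1,-0.14,8.5,0],
    [0.1,-0.14,9,0],
    [0.1,-0.14,9,0],
    [0.1,-0.14,9,0]
  ]
}}

```text
time: 2.58
tool_pos: [0.5367, -0.0535, 0.1005]
ee_rot: [-3.141, 0.002, 3.141]
wrist_force: [-1.0, 0.8, -0.1]
width: 0.0536
finger_force: 0.0
```

Emit:
{"api": "servo_tool", "payload": {
  "targets": [
    [0,0,0,0],
    [0,0,0,0],
    [0,0,0,0],
    [0,0,0,0],
    [0,0,0,0],
    [0,0,0,0]
  ],
  "claw": 255
}}

```text
time: 3.32
tool_pos: [0.536, -0.0535, 0.0995]
ee_rot: [-3.141, 0.0, 3.142]
wrist_force: [0.4, 0.8, -0.5]
width: 0.0158
finger_force: 30.0
```

Emit:
{"api": "servo_tool", "payload": {
  "targets": [
    [0,0,0,7],
    [0,0,0,14],
    [0,0,-0.1,21],
    [0,0,-0.1,28],
    [0,0,-0.2,35],
    [0,0,-0.2,35],
    [0,0,-0.2,35]
  ]
}}

```text
time: 4.2
tool_pos: [0.5358, -0.053, 0.1]
ee_rot: [3.141, -0.001, 2.532]
wrist_force: [4.3, 0.8, -9.6]
width: 0.0161
finger_force: 30.0
```

Emit:
{"api": "servo_tool", "payload": {
  "targets": [
    [0,0,0,-7],
    [0,0,-0.1,-14],
    [0,0,-0.1,-21],
    [0,0,-0.2,-28],
    [0,0,-0.2,-35],
    [0,0,-0.2,-35],
    [0,0,-0.2,-35]
  ]
}}

```text
time: 5.08
tool_pos: [0.5354, -0.054, 0.102]
ee_rot: [-3.141, -0.002, 3.14]
wrist_force: [4.2, -3.1, -14.7]
width: 0.016
finger_force: 30.0
```

Run:
```python
from h import *
o=get_obs();print(o["time"],o["tool_pos"].round(4),o["ee_rot"].round(3),o["wrist_force"].round(1),o["wrist_torque"].round(2),o["width"],o["finger_force"])
i=snapshot("wrist");cv2.imwrite("pics/wrist2.png",i)
```

```text
5.075 [ 0.5354 -0.054   0.102 ] [-3.141e+00 -2.000e-03  3.140e+00] [  4.2  -3.1 -14.7] [-0.5  -0.96  0.04] 0.015993244938244663 29.992558658123016
```

View pics/wrist2.png

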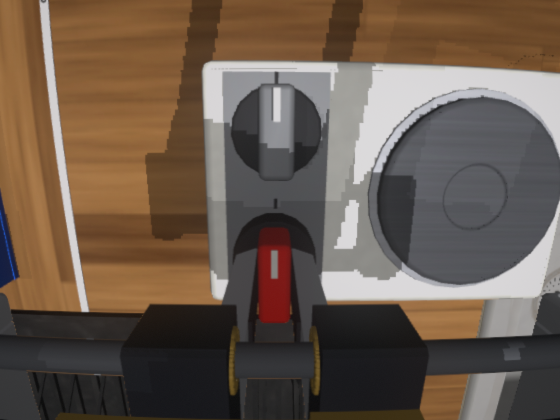

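The red bar is held between the pads (about columns 260–290, rows 230–320) and back in line. I'll go on twisting with more lift, checking at the extremes.

Emit:
{"api": "servo_tool", "payload": {
  "targets": [
    [0,0,-0.1,-7],
    [0,0,-0.2,-14],
    [0,0,-0.2,-21],
    [0,0,-0.3,-28],
    [0,0,-0.3,-35],
    [0,0,-0.3,-35]
  ]
}}

```text
time: 5.88
tool_pos: [0.5356, -0.0534, 0.1062]
ee_rot: [3.141, -0.001, -2.533]
wrist_force: [3.3, -1.3, -11.2]
width: 0.0157
finger_force: 30.0
```

Run:
```python
from h import *
o=get_obs();print(o["time"],o["tool_pos"].round(4),o["ee_rot"].round(3),o["wrist_force"].round(1),o["wrist_torque"].round(2))
i=snapshot("wrist");cv2.imwrite("pics/wrist3.png",i);print(blobs(i,'red'))
```

```text
5.875 [ 0.5356 -0.0534  0.1062] [ 3.141e+00 -1.000e-03 -2.533e+00] [  3.3  -1.3 -11.2] [-0.19 -0.53 -0.02]
[([257, 227, 35, 97, 2832], [273.9, 275.7], ((274.3816833496094, 274.9386901855469), (95.70174407958984, 34.077392578125), 88.78113555908203))]
```

Emit:
{"api": "servo_tool", "payload": {
  "targets": [
    [0,0,-0.1,7],
    [0,0,-0.2,14],
    [0,0,-0.2,21],
    [0,0,-0.3,28],
    [0,0,-0.3,35],
    [0,0,-0.3,35]
  ]
}}

```text
time: 6.68
tool_pos: [0.5357, -0.0524, 0.1097]
ee_rot: [3.14, -0.001, 3.142]
wrist_force: [1.9, 1.8, -8.6]
width: 0.0161
finger_force: 30.0
```

Run:
```python
from h import *
o=get_obs();print(o["time"],o["tool_pos"].round(4),o["ee_rot"].round(3),o["wrist_force"].round(1),o["wrist_torque"].round(2))
i=snapshot("wrist");cv2.imwrite("pics/wrist4.png",i);print(blobs(i,'red'))
```

```text
6.675 [ 0.5357 -0.0524  0.1097] [ 3.140e+00 -1.000e-03  3.142e+00] [ 1.9  1.8 -8.6] [ 0.54 -0.37 -0.08]
[([258, 228, 34, 95, 2831], [274.1, 276.3], ((274.5, 275.0), (94.0, 33.0), 90.0))]
```

View pics/wrist3.png

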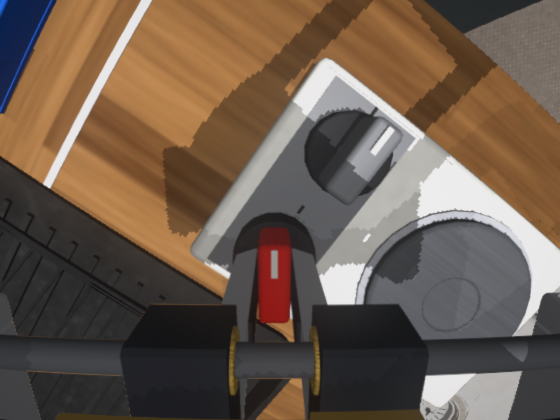

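The knob turned with the gripper: the bar stays at about (274,275) while the hotplate turns under it. It is roughly 10 mm up. One more twist and lift to take it off.

Emit:
{"api": "servo_tool", "payload": {
  "targets": [
    [0,0,-0.1,7],
    [0,0,-0.2,14],
    [0,0,-0.3,21],
    [0,0,-0.4,28],
    [0,0,-0.4,32],
    [0,0,-0.4,32]
  ]
}}

```text
time: 7.48
tool_pos: [0.5354, -0.0543, 0.1137]
ee_rot: [-3.139, -0.0, 2.584]
wrist_force: [0.4, -2.9, -7.7]
width: 0.0154
finger_force: 30.0
```

Emit:
{"api": "servo_tool", "payload": {
  "targets": [
    [0,0,-0.2,-7],
    [0,0,-0.3,-14],
    [0,0,-0.5,-21],
    [0,0,-0.7,-28],
    [0,0,-0.8,-32],
    [0,0,-1.0,-32],
    [0,0,-1.5,-32],
    [0,0,-1.5,-32]
  ]
}}

```text
time: 8.48
tool_pos: [0.5367, -0.0535, 0.1299]
ee_rot: [-3.141, 0.002, 3.141]
wrist_force: [-0.4, 0.1, -0.4]
width: 0.016
finger_force: 30.0
```

It's off (Fz about 0). Lifting and carrying it to the tray.

Emit:
{"api": "servo_tool", "payload": {
  "targets": [
    [0,0,-2,0],
    [0,0,-4,0],
    [0.2,-2,-6,0],
    [0.6,-6,-6,0],
    [1,-10,-6,0],
    [1.4,-14,-6,0],
    [1.8,-18,-6,0],
    [2.2,-22,-6,0]
  ]
}}

```text
time: 9.48
tool_pos: [0.5138, -0.2746, 0.1886]
ee_rot: [3.141, 0.0, 3.141]
wrist_force: [0.5, -0.1, -0.5]
width: 0.0157
finger_force: 30.0
```

Emit:
{"api": "servo_tool", "payload": {
  "targets": [
    [0.1,-3.5,0,0],
    [0.2,-6.5,0,0],
    [0.3,-8.2,0,0],
    [0.3,-8.7,0,0],
    [0.3,-8.7,0,0]
  ]
}}

```text
time: 10.1
tool_pos: [0.5112, -0.3598, 0.1884]
ee_rot: [3.141, 0.0, -3.141]
wrist_force: [-0.2, 0.3, -0.6]
width: 0.0156
finger_force: 30.0
```

Run:
```python
from h import *
o=get_obs();print(o["time"],o["tool_pos"].round(4),o["ee_rot"].round(3),o["wrist_force"].round(1),o["joint_positions"].round(2),o["width"])
m=camera_model("wrist");i=snapshot("wrist");cv2.imwrite("pics/wrist5.png",i)
cv2.imwrite("pics/both5.png",cv2.resize(np.hstack([i,snapshot("scene")]),(800,300)))
for b in blobs(i,'blue',300):
  print(b)
  for p in cv2.boxPoints(b[2]):print(p.round(1),onz(m,p,.045).round(3))
```

```text
10.1 [ 0.5112 -0.3598  0.1884] [ 3.141  0.    -3.141] [-0.2  0.3 -0.6] [-0.7   0.26  1.23  0.    1.65 -2.28] 0.015640203831636085
([172, 123, 197, 162, 26092], [270.7, 193.3], ((270.81170654296875, 203.29986572265625), (160.45899963378906, 196.03146362304688), 89.39049530029297))
[171.9 124.1] [ 0.437 -0.447  0.045]
[368. 122.] [ 0.435 -0.279  0.045]
[369.7 282.5] [ 0.585 -0.267  0.045]
[173.7 284.6] [ 0.587 -0.457  0.045]
```

View pics/both5.png

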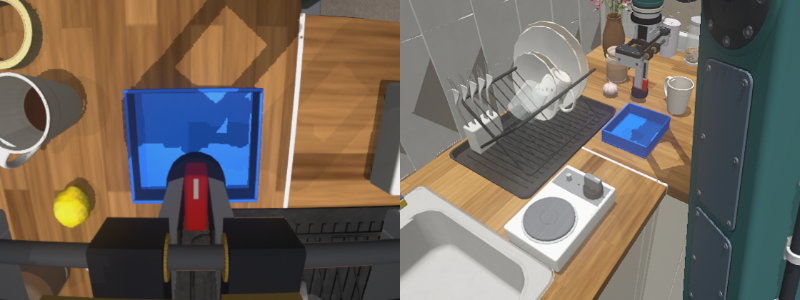

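The wrist view shows the red bar still gripped, directly over the tray centre at (0.511, -0.362). Mug and lemon are clear of the path, so I'll descend.

Emit:
{"api": "servo_tool", "payload": {
  "targets": [
    [0,0,3,0],
    [0,0,6,0],
    [0,0,9,0],
    [0,0,11,0],
    [0,0,12.5,0],
    [0,0,13.5,0],
    [0,0,13.8,0],
    [0,0,13.8,0]
  ]
}}

```text
time: 11.2
tool_pos: [0.5113, -0.3607, 0.0511]
ee_rot: [-3.141, 0.001, 3.142]
wrist_force: [-0.5, 0.5, -1.1]
width: 0.0158
finger_force: 30.0
```

Emit:
{"api": "servo_tool", "payload": {
  "targets": [
    [0,0,0.2,0],
    [0,0,0.3,0],
    [0,0,0.4,0],
    [0,0,0.4,0]
  ]
}}

```text
time: 11.7
tool_pos: [0.511, -0.3604, 0.0464]
ee_rot: [3.142, -0.0, 3.142]
wrist_force: [0.2, 0.5, -0.7]
width: 0.0159
finger_force: 30.0
```

Emit:
{"api": "servo_tool", "payload": {
  "targets": [
    [0,0,0.1,0],
    [0,0,0.2,0],
    [0,0,0.2,0],
    [0,0,0.2,0]
  ]
}}

```text
time: 12.2
tool_pos: [0.5111, -0.3605, 0.0445]
ee_rot: [-3.141, 0.0, -3.142]
wrist_force: [0.6, -0.1, -0.9]
width: 0.0159
finger_force: 30.0
```

Emit:
{"api": "servo_tool", "payload": {
  "targets": [
    [0,0,0.1,0],
    [0,0,0.2,0],
    [0,0,0.2,0],
    [0,0,0.2,0]
  ]
}}

```text
time: 12.7
tool_pos: [0.5111, -0.3604, 0.0445]
ee_rot: [-3.141, 0.001, -3.142]
wrist_force: [-2.1, 2.4, 6.4]
width: 0.0158
finger_force: 30.0
```

Contact with the floor (Fz +6 N). I'll ease off, open, and retreat.

Emit:
{"api": "servo_tool", "payload": {
  "targets": [
    [0,0,-0.1,0],
    [0,0,-0.15,0],
    [0,0,-0.15,0]
  ]
}}

```text
time: 13.08
tool_pos: [0.5111, -0.3605, 0.0445]
ee_rot: [-3.141, 0.0, 3.142]
wrist_force: [-2.1, 0.9, 4.8]
width: 0.0157
finger_force: 30.0
```

Emit:
{"api": "servo_tool", "payload": {
  "targets": [
    [0,0,0,0],
    [0,0,0,0],
    [0,0,0,0],
    [0,0,0,0],
    [0,0,0,0]
  ],
  "claw": 130
}}

```text
time: 13.7
tool_pos: [0.511, -0.3604, 0.0439]
ee_rot: [3.142, -0.0, -3.142]
wrist_force: [-0.3, -0.5, -1.1]
width: 0.0458
finger_force: 0.0
```

Emit:
{"api": "servo_tool", "payload": {
  "targets": [
    [0,0,-1,0],
    [0,0,-3,0],
    [0,0,-6,0],
    [0,0,-9,0],
    [0,0,-12,0],
    [0,0,-15,0],
    [0,0,-15,0]
  ]
}}

```text
time: 14.58
tool_pos: [0.5126, -0.3617, 0.1994]
ee_rot: [-3.136, 0.007, -3.142]
wrist_force: [-0.1, 0.4, -0.3]
width: 0.0459
finger_force: 0.0
```

Run:
```python
from h import *
o=get_obs();print(o["time"],o["tool_pos"].round(4),o["wrist_force"].round(1),o["width"])
cv2.imwrite("pics/both6.png",cv2.resize(np.hstack([snapshot("wrist"),snapshot("scene")]),(800,300)))
```

```text
14.575 [ 0.5126 -0.3617  0.1994] [-0.1  0.4 -0.3] 0.04585707863186843
```

View pics/both6.png

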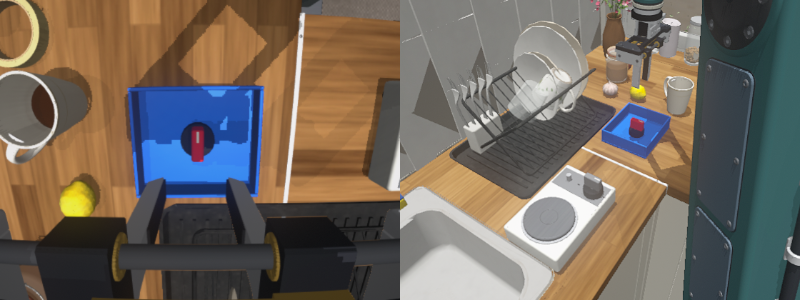

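The red knob stands in the tray centre (about (197,142) in the left half). The grey knob is still on the hotplate and the gripper is clear of everything.

```bash
python3 -c "
from bench import *
print(close_job())"
```

```text
the job is handed in; nothing more can be done
None
```

The red knob was twisted about 35° out and back while still on its spindle, eased off and set down in the blue tray. The grey knob was left in place, and the job was handed in at about 15 s; no verdict was returned.

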